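Take the clamp dog out of the T-slot rail

ROBOT

A 7-joint arm with a two-finger parallel gripper is mounted at the origin on the work surface. World frame = base frame: x ahead of the robot, y to its left, z up, the work surface at z = 0. Lengths are in m, angles in rad, forces in N, time in s.
With the tool pointing down it reaches from about 0.4 to 0.85 m from the base axis. Payload 10.4 kg.
Tool frame: the origin (TCP) lies between the finger pads; the fingertips stand ahead of it and the grasp point (between the pads) lies 5 mm behind it (manip.tip_extent is the z of the fingertips in the tool frame, in m); z points along the fingers, y is the line along which they close (so a half turn about z gives the same grasp; the last joint's range is limited). The gripper opens to 85 mm and grips with 20 to 120 N. Pads are 22 mm wide; open, the fingers measure 114 mm over their backs; the gripper's body (76 mm by 85 mm) begins 54 mm behind the grasp point. The pads swing forward as they close: fully open they stand 13 mm farther back than shut.
Start: joints at [-1.24, 0.332, -0.065, 1.46, 0.022, 1.35, -0.088], TCP at [0.217, 0.586, 0.245] pointing down, gripper open.
Joint ranges: [-2.6, 2.6], [-0.5, 2.12], [-1.47, 1.34], [0.16, 2.42], [-1.27, 4.41], [0.06, 2.06], [-2.6, 2.6]. Speed limits (rad/s): [2.22, 2.22, 2.79, 2.79, 3.14, 3.14, 3.14].

INTERFACE

Orientations are given as a unit quaternion [x, y, z, w].
In Python, from workcell import status, viewer, manip gives the robot as it stands.
- The arm moves only by the tool play_rows, never from a script. Its argument "plan" is one flat list of numbers, 7 for each row, row after row: the turn, a rotation vector about the tool's x, y, z in degrees, then the shift along the tool's x, y, z in m, then the opening, from 0 (shut) to 1 (fully open). In form: [ax, ay, az, dx, dy, dz, grip, ax, ay, az, dx, dy, dz, grip, ...]. A call has 1 to 20 rows; each row is the pose to reach, as a shift and turn from the pose commanded when the call began, along the tool's axes at that moment; what a row does not reach only later rows make up. A row lasts 1/8 s, in which the tool goes at most 62.5 mm and 10.7 degrees, less where a joint would pass 70% of its speed; a pose out of reach is approached as far as the arm can. A call with a gripper value outside its range is refused whole. The fingers move at their own pace and stop on an object; "squeeze" is the grip in N (left out, the last holds). Time passes only in rows, so rows that repeat a pose let the fingers close. It gives the time, the measured TCP pose, the force, the opening and the grip force at its end, in the units of the state.
- status.get_obs(): the state, without advancing time (a new reading comes with each control period).
- viewer.camera(name): name is "scene" or "top"; returns the picture (400x640x3 uint8, red, green, blue); there is no depth.
- viewer.camera_model(name): a dict with "fx", "fy", "cx", "cy" (pixels), "R" (3x3) and "t" (3): a world point X has camera coordinates R X + t. Camera axes: x right, y down, z forward; pixel columns grow to the right and rows downward; lengths in m; the calibration is good to about 2 mm. A picture is of the moment at which its call begins. camera_model takes no time and is no camera call.
- manip.hand_in(): hands the job in; it is judged then, once.
The state is a dict: "clock": time; "joint_pos": joint angles; "joint_velocities": joint speeds; "tau": joint torques, N m; "position": TCP position; "ee_rot": TCP orientation; "ft_force": force on the tool from outside, world axes, zero at the start; "torque": the same for the moment, N m; "grip_width": opening from 0.0 (shut) to 1.0 (fully open); "grasp_force": force on a finger pad.
Only numpy, scipy, OpenCV 4.12 (cv2) and the standard library are available. Lean on these libraries where they do the work, as an engineer would, in place of code of your own. Each camera call takes 0.05 s, during which the arm holds its last target. There are 200 camera calls.

TASK

Clear the board-holder rail: slide the orange clamp dog along its T-slot, right through under the yellow crossbar, until it comes up gently against the red end stop, where the slot is open above it, and lift it out there without forcing it against the rail. Then stand it upright on its foot inside the blue tray and let go, leaving everything else on the bench where it is.

Things in the scene. Friction and masses are not known exactly. Their poses are not given: they have to be found in the camera images.
- dog_mid (a point): Centre of the orange clamp dog, half-way up (29 mm above its underside). Head 82 long (x) x 38 high, 24-62 mm above the bench in the slot: three ribs 6 long x 28 wide (at x -38, 0, +38) and between them two finger grooves 32 long x 20 wide (centres x +-19). Under it a neck and T-foot 50 x 27 x 6 mm. 0.14-0.28 kg, 2.5 mm side play, friction only. Own x to the open end; starts at rail x -0.12 to -0.08.
- rail: Fixed aluminium T-slot rail, 390 x 44 x 18 mm; origin mid-underside, on the bench. x runs along the slot from the black closed end (-0.19, 20 mm high) to the open end, z up. Channel floor 4 mm, lips 13 to 18 mm above the bench, 15 mm gap between the lips: the foot cannot rise between them.
- crossbar (a point): Middle of the yellow crossbar over the rail (rail x = -0.020), 72 mm above the bench. 12 mm wide along the rail, from 68 to 76 mm high, on two posts 12 mm square at rail y = +-0.066, black knobs on top to 82 mm. The dog passes 6 mm below it; fingers holding it cannot: push it through from behind and take it by its front groove on the far side.
- end_zone (a point): Middle (rail x = 0.143, bench height) of the zone where the red stop may be. The keeper that carries it (dark steel, plates to 21 mm high) sits elsewhere each time, unmeasured: stop face at rail x 0.113 to 0.173, 48 mm high, 14 wide. The dog's head meets it with its centre 41 mm before the face; only in the last 6 mm is the foot clear of the lips, free to rise straight up. Feel for it.
- blue_tray: Fixed blue open tray, 130 (x) x 110 (y) x 22 mm high, walls 4 mm, inner floor about 4 mm above the bench; origin at the centre of its underside. The dog goes in here.
- grey_tray: Fixed grey tray of the same size with a small transformer in it; not to be used.
- transformer: Bystander: small transformer 40 x 44 x 27 mm, stands in the grey tray; origin at its underside. Leave it alone.
- spool: Bystander: spool of solder, 52 mm diameter, 46 mm high; origin at its underside. Leave it alone.
- multimeter: Bystander: yellow multimeter 150 x 75 x 36 mm; origin at its underside. Leave it alone.
- screwdriver: Bystander: red-handled screwdriver about 200 mm long; origin at its underside. Leave it alone.
- circuit_board: Bystander: blue circuit board 100 x 80 mm, lying flat; origin at its underside. Leave it alone.
- flux_bottle: Bystander: small amber bottle, 40 mm diameter, 90 mm high; origin at its underside. Leave it alone.
- heatsink: Bystander: aluminium heatsink 50 x 50 x 30 mm; origin at its underside. Leave it alone.

How it is judged:
By the outcome, as a careful person would: the job done as asked, in the order asked, and still so for the second after the job is handed in, with the robot touching nothing.
It also fails if it takes over 54 s, if anything falls off the work surface, if the arm or the gripper's body presses on something with over 40 N, if the wrist force passes 120 N, or if a joint passes its speed limit or range.

## Working session

There is one attempt and no reset: what is moved stays moved. The work goes in short steps, Python scripts to look and compute and a tool call to move; the robot and the scene stay as the last step left them, time stands still between calls to the robot, and variables do not carry over. Pictures are saved under pics/ and viewed, at most 10 in all, crops included, and the job is handed in when it is done.

Besides the shell and the picture viewer there is one more tool, called after "Request:" as name(argument=value, ...) on one line, values as JSON. play_rows: Moves the arm, as the interface text tells. Its arguments: {"type":"object","properties":{"plan":{"type":"array","items":{"type":"number"}},"squeeze":{"type":"number"}},"required":["plan"]}

```bash
ls; mkdir -p pics; python3 - <<'E'
from workcell import status, viewer, manip
import cv2,numpy as np
for n in("scene","top"):
    im=viewer.camera(n); cv2.imwrite(f"pics/{n}0.png",im[...,::-1]); 
    m=viewer.camera_model(n); print(n,{k:np.round(v,3).tolist() for k,v in m.items()})
print(status.get_obs(),manip.tip_extent)
E
```

```text
pics
scene {'fx': 467.937, 'fy': 467.937, 'cx': 315.953, 'cy': 202.837, 'R': [[0.265, 0.964, -0.02], [0.702, -0.207, -0.681], [-0.661, 0.166, -0.732]], 't': [-0.179, -0.372, 1.589]}
top {'fx': 420.313, 'fy': 420.313, 'cx': 327.647, 'cy': 196.378, 'R': [[0.026, -1.0, 0.008], [-0.998, -0.027, -0.056], [0.056, -0.006, -0.998]], 't': [-0.024, 0.61, 1.009]}
{'clock': 0.1, 'joint_pos': array([-1.23964268,  0.33279182, -0.06474405,  1.46086645,  0.02157072,
        1.34992869, -0.08849081]), 'joint_velocities': array([-0.00102004, -0.00236284,  0.00169616, -0.00226106,  0.00018506,
       -0.00142374,  0.00066667]), 'tau': array([ 1.23432419e-03, -6.26746631e+01,  4.89530771e-02, -3.92427349e+01,
        1.63160643e-02,  6.99805445e-03, -1.90199984e-06]), 'position': array([0.21636773, 0.5859977 , 0.24460177]), 'ee_rot': array([ 1.75924545e-01,  9.84403439e-01, -6.41581819e-04, -1.05565073e-04]), 'ft_force': array([ 0.52840171, -0.83234355, -0.55453581]), 'torque': array([-0.02748378,  0.02211383,  0.0396766 ]), 'grasp_force': 0.0, 'grip_width': 1.0001309442214705} 0.014
```

View pics/scene0.png

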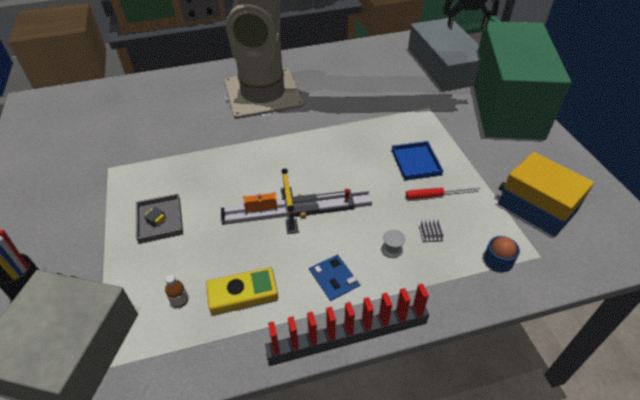

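View pics/top0.png

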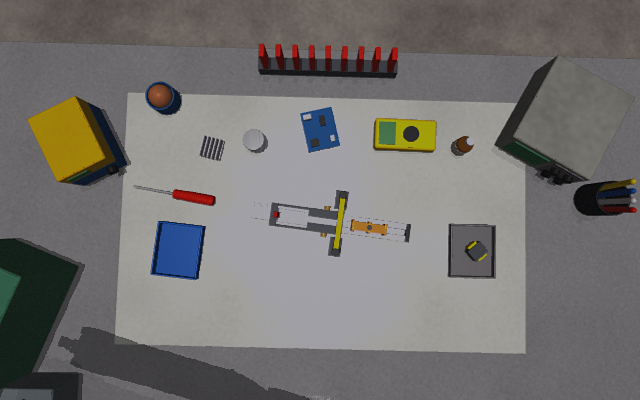

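The scene view shows the orange dog at (260,202), the crossbar at (288,190), the red stop at (347,195) and the blue tray at (417,160). In the top view these are the dog at (370,227), crossbar (341,223), stop (276,214), black closed end (407,233) and blue tray (179,250). The open end of the rail points towards world +y.

```bash
cat > h.py <<'E'
from workcell import status, viewer, manip
import cv2,numpy as np
from scipy.spatial.transform import Rotation as Ro
def ray(n,uv,z):
    m=viewer.camera_model(n);R=np.array(m['R']);t=np.array(m['t'])
    d=R.T@np.array([(uv[0]-m['cx'])/m['fx'],(uv[1]-m['cy'])/m['fy'],1]);c=-R.T@t
    return c+d*(z-c[2])/d[2]
def blobs(im,lo,hi,roi,amin=8):
    h=cv2.cvtColor(im,cv2.COLOR_RGB2HSV);k=cv2.inRange(h,lo,hi);u0,v0,u1,v1=roi
    q=np.zeros_like(k);q[v0:v1,u0:u1]=k[v0:v1,u0:u1]
    cs,_=cv2.findContours(q,cv2.RETR_EXTERNAL,cv2.CHAIN_APPROX_NONE)
    return [(cv2.contourArea(c),cv2.minAreaRect(c)) for c in cs if cv2.contourArea(c)>=amin]
E
python3 - <<'E'
from h import *
im=cv2.imread('pics/top0.png')[...,::-1].copy()
for nm,lo,hi,roi,z in [("dog",(8,150,120),(18,255,255),(345,205,400,250),.06),("bar",(22,120,80),(32,255,255),(325,185,355,260),.076),
  ("red",(0,150,60),(6,255,255),(265,200,290,230),.048),("black",(0,0,0),(180,255,75),(398,215,415,250),.02),("tray",(100,120,30),(125,255,255),(145,215,212,285),.022)]:
    for a,r in blobs(im,lo,hi,roi): 
        print(nm,a,np.round(r[0],1),np.round(r[1],1),round(r[2],1),ray("top",r[0],z).round(4))
        if a>60: print([ray("top",p,z).round(3)[:2].tolist() for p in cv2.boxPoints(r)])
c=cv2.resize(im[180:290,230:430],None,fx=4,fy=4,interpolation=cv2.INTER_CUBIC);cv2.imwrite('pics/c1.png',c[...,::-1])
E
```

```text
dog 182.5 [369.  227.4] [34.4  9.7] 10.0 [ 0.538  -0.1062  0.06  ]
[[0.533, -0.065], [0.555, -0.068], [0.543, -0.148], [0.521, -0.144]]
bar 208.5 [338.9 223.1] [ 5.2 51. ] 7.9 [ 0.5464 -0.0352  0.076 ]
[[0.489, -0.023], [0.605, -0.036], [0.604, -0.048], [0.488, -0.035]]
red 15.5 [275. 214.] [4. 4.] 90.0 [0.5636 0.1152 0.048 ]
black 53.0 [406.7 232.4] [ 4.9 17.3] 8.1 [ 0.5278 -0.2023  0.02  ]
tray 2473.0 [177.4 250. ] [47.5 54.8] 7.8 [0.4712 0.3498 0.022 ]
[[0.413, 0.412], [0.543, 0.401], [0.53, 0.287], [0.4, 0.299]]
```

View pics/c1.png

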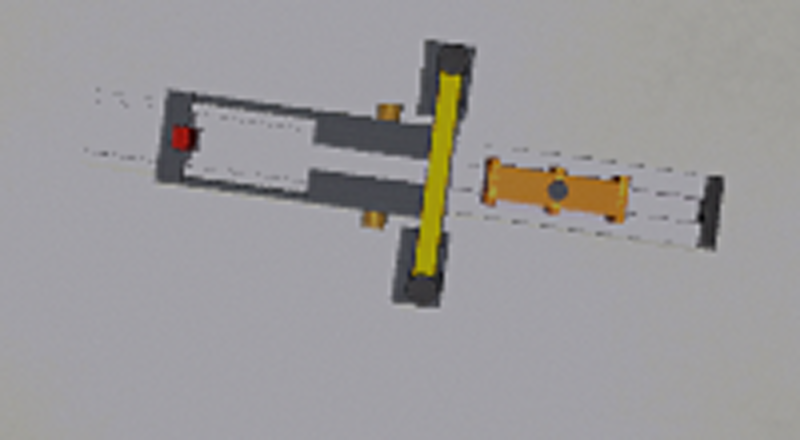

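The crop shows the slot, keeper frame and red stop lining up cleanly; the rail runs about 83.6° from world x. The rail origin is near (0.5486, -0.0153), with the dog at rail x ≈ -0.0915, the stop face around 0.126 and the tray at (0.471, 0.350). I'll go above the spot behind the dog with the fingers shut.

Request:
play_rows(plan=[0,0,76.2,-0.557,-0.6,0.095,0,0,0,76.2,-0.557,-0.6,0.095,0,0,0,76.2,-0.557,-0.6,0.095,0,0,0,76.2,-0.557,-0.6,0.095,0,0,0,76.2,-0.557,-0.6,0.095,0,0,0,76.2,-0.557,-0.6,0.095,0,0,0,76.2,-0.557,-0.6,0.095,0,0,0,76.2,-0.557,-0.6,0.095,0,0,0,76.2,-0.557,-0.6,0.095,0,0,0,76.2,-0.557,-0.6,0.095,0,0,0,76.2,-0.557,-0.6,0.095,0,0,0,76.2,-0.557,-0.6,0.095,0,0,0,76.2,-0.557,-0.6,0.095,0,0,0,76.2,-0.557,-0.6,0.095,0,0,0,76.2,-0.557,-0.6,0.095,0,0,0,76.2,-0.557,-0.6,0.095,0,0,0,76.2,-0.557,-0.6,0.095,0])

```text
clock: 2.22
position: [0.5312, -0.1679, 0.1505]
ee_rot: [0.745, 0.667, 0.001, -0.0]
ft_force: [0.6, -0.2, -0.8]
grip_width: -0.001
grasp_force: 0.0
```

Request:
play_rows(plan=[0,0,0,-0.002,0,0.04,0,0,0,0,-0.002,0,0.08,0,0,0,0,-0.002,0,0.1,0,0,0,0,-0.002,0,0.105,0,0,0,0,-0.002,0,0.105,0])

```text
clock: 2.85
position: [0.5316, -0.1715, 0.0462]
ee_rot: [0.746, 0.666, 0.0, 0.0]
ft_force: [-0.1, -0.5, 0.3]
grip_width: -0.001
grasp_force: 0.0
```

```bash
python3 - <<'E'
from h import *
print(status.get_obs()['position'],status.get_obs()['ft_force'])
a=viewer.camera("top");b=viewer.camera("scene")
c=np.vstack([cv2.resize(a[190:265,250:430],(720,300),interpolation=2),cv2.resize(b[150:225,210:390],(720,300),interpolation=2)])
cv2.imwrite('pics/c2.png',c[...,::-1])
E
```

```text
[ 0.53156045 -0.17152209  0.04618042] [-0.13363184 -0.48854571  0.29121718]
```

View pics/c2.png

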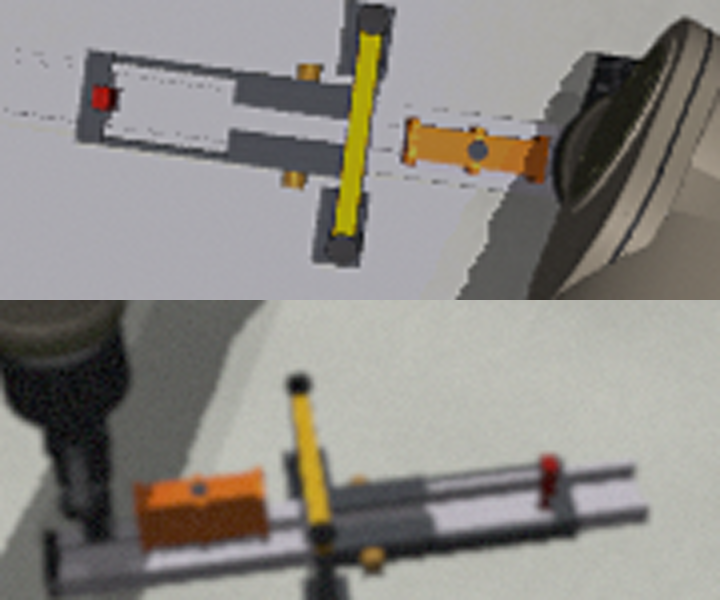

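The stacked crop shows the shut fingers about 10 mm behind the dog, clear of the black end and in line with the slot. I'll start pushing.

Request:
play_rows(plan=[0,0,0,0.004,0,0,0,0,0,0,0.007,0,0,0,0,0,0,0.01,0,0,0,0,0,0,0.013,0,0,0,0,0,0,0.016,0,0,0,0,0,0,0.02,0,0,0,0,0,0,0.024,0,0,0,0,0,0,0.028,0,0,0,0,0,0,0.032,0,0,0,0,0,0,0.036,0,0,0,0,0,0,0.04,0,0,0,0,0,0,0.045,0,0,0,0,0,0,0.05,0,0,0])

```text
clock: 4.58
position: [0.5366, -0.1215, 0.0453]
ee_rot: [0.746, 0.666, 0.0, -0.0]
ft_force: [-0.4, -1.4, 1.5]
grip_width: -0.004
grasp_force: 0.8
```

Request:
play_rows(plan=[0,0,0,0.005,0,0,0,0,0,0,0.01,0,0,0,0,0,0,0.015,0,0,0,0,0,0,0.02,0,0,0,0,0,0,0.025,0,0,0,0,0,0,0.03,0,0,0,0,0,0,0.035,0,0,0,0,0,0,0.04,0,0,0,0,0,0,0.044,0,0,0,0,0,0,0.047,0,0,0,0,0,0,0.049,0,0,0])

```text
clock: 5.95
position: [0.5421, -0.0729, 0.0452]
ee_rot: [0.746, 0.666, -0.0, -0.0]
ft_force: [0.1, -2.1, 0.7]
grip_width: 0.003
grasp_force: 0.8
```

```bash
python3 - <<'E'
from h import *
print(status.get_obs()['position'],status.get_obs()['ft_force'])
a=viewer.camera("top");b=viewer.camera("scene")
for q,r in blobs(a,(8,150,120),(18,255,255),(275,200,400,250)): print(q,r,ray("top",r[0],.06))
c=np.vstack([cv2.resize(a[190:265,250:430],(720,300),interpolation=2),cv2.resize(b[150:225,210:390],(720,300),interpolation=2)])
cv2.imwrite('pics/c3.png',c[...,::-1])
E
```

```text
[ 0.54207203 -0.0729302   0.04524694] [ 0.120394   -2.14430958  0.71033285]
146.0 ((325.6462707519531, 221.65284729003906), (20.881868362426758, 11.167832374572754), 7.594643592834473) [ 0.54878026 -0.00473553  0.06      ]
```

View pics/c3.png

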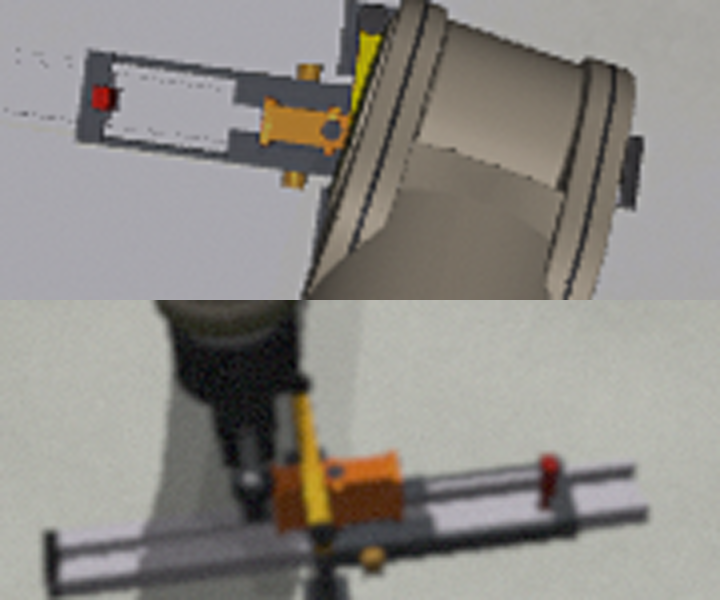

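The crop shows the dog through under the bar, with its front groove clear on the far side (top view about (319,221), rail x ≈ 0.0125). Next I back off, rise, cross over the bar and go down around the front groove.

Request:
play_rows(plan=[0,0,0,-0.006,0,0,0,0,0,0,-0.012,0,0,0,0,0,0,-0.012,0,-0.03,0.5,0,0,0,-0.012,0,-0.07,0.5,0,0,0,-0.012,0,-0.09,0.5,0,0,0,0.02,0,-0.09,0.5,0,0,0,0.06,0,-0.09,0.5,0,0,0,0.0715,0,-0.09,0.5,0,0,0,0.0715,0,-0.09,0.5,0,0,0,0.0715,0,-0.06,0.5,0,0,0,0.0715,0,-0.04,0.5,0,0,0,0.0715,0,-0.04,0.5])

```text
clock: 7.55
position: [0.549, -0.0041, 0.0842]
ee_rot: [0.747, 0.665, -0.001, -0.0]
ft_force: [0.2, 0.3, 0.6]
grip_width: 0.498
grasp_force: 0.0
```

```bash
python3 - <<'E'
from h import *
o=status.get_obs();print(o['position'],o['ft_force'],o['grip_width'])
a=viewer.camera("top");b=viewer.camera("scene")
c=np.vstack([cv2.resize(a[190:265,250:430],(720,300),interpolation=2),cv2.resize(b[150:225,210:390],(720,300),interpolation=2)])
cv2.imwrite('pics/c4.png',c[...,::-1])
E
```

```text
[ 0.54904549 -0.00405062  0.08421959] [0.18134903 0.30764836 0.56337721] 0.4980435053441996
```

View pics/c4.png

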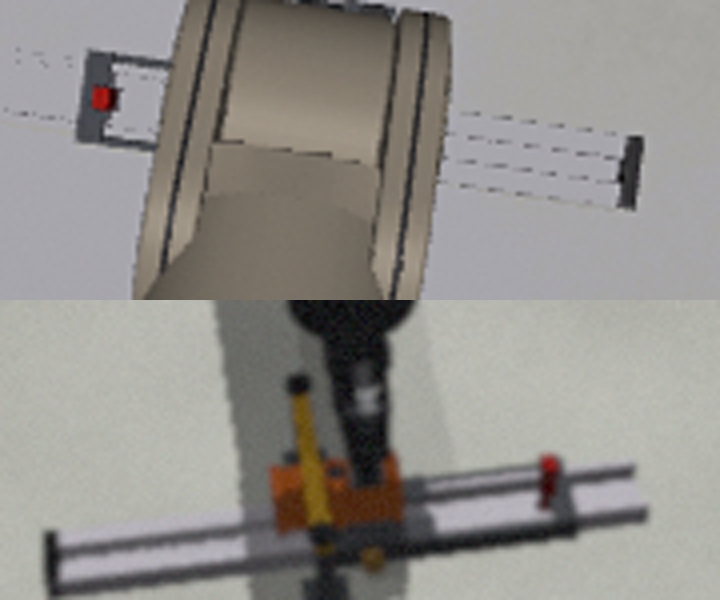

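The scene crop shows the fingers over the front groove, clear of the bar. Down and grip.

Request:
play_rows(plan=[0,0,0,0.001,0,0.015,0.5,0,0,0,0.001,0,0.03,0.5,0,0,0,0.001,0,0.038,0.5,0,0,0,0.001,0,0.038,0.5,0,0,0,0.001,0,0.038,0.4,0,0,0,0.001,0,0.038,0.3,0,0,0,0.001,0,0.038,0.2,0,0,0,0.001,0,0.038,0.15,0,0,0,0.001,0,0.038,0.15,0,0,0,0.001,0,0.038,0.15], squeeze=35)

```text
clock: 8.9
position: [0.5506, -0.001, 0.0477]
ee_rot: [0.746, 0.666, 0.0, 0.0]
ft_force: [-1.1, 1.1, 6.1]
grip_width: 0.232
grasp_force: 35.5
```

Request:
play_rows(plan=[0,0,0,0,0,-0.002,0.15,0,0,0,0.003,0,-0.002,0.15,0,0,0,0.007,0,-0.002,0.15,0,0,0,0.012,0,-0.002,0.15,0,0,0,0.017,0,-0.002,0.15,0,0,0,0.022,0,-0.002,0.15,0,0,0,0.027,0,-0.002,0.15,0,0,0,0.032,0,-0.002,0.15,0,0,0,0.037,0,-0.002,0.15,0,0,0,0.042,0,-0.002,0.15,0,0,0,0.047,0,-0.002,0.15,0,0,0,0.052,0,-0.002,0.15,0,0,0,0.057,0,-0.002,0.15,0,0,0,0.06,0,-0.002,0.15,0,0,0,0.062,0,-0.002,0.15,0,0,0,0.062,0,-0.002,0.15])

```text
clock: 10.9
position: [0.5572, 0.0606, 0.0493]
ee_rot: [0.746, 0.666, 0.0, -0.0]
ft_force: [-0.1, -0.2, -2.2]
grip_width: 0.226
grasp_force: 34.5
```

```bash
python3 - <<'E'
from h import *
o=status.get_obs();print(o['position'],o['ft_force'],o['grip_width'])
b=viewer.camera("scene")
c=cv2.resize(b[165:225,260:380],(800,400),interpolation=2)
cv2.imwrite('pics/c5.png',c[...,::-1])
E
```

```text
[0.55724453 0.06060743 0.0492915 ] [-0.14896948 -0.15050298 -2.2091696 ] 0.22626440261190472
```

View pics/c5.png

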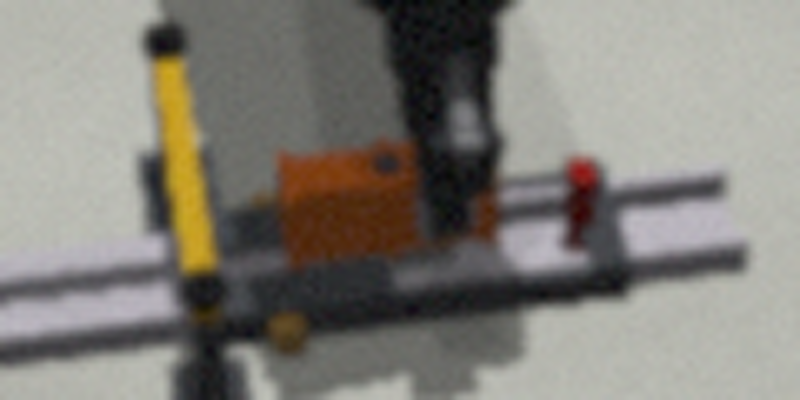

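The crop shows the dog gripped at its front groove and hanging lightly, with its front about 28 mm from the red stop. I'll slow down from here.

Request:
play_rows(plan=[0,0,0,0.003,0,0,0.15,0,0,0,0.007,0,0,0.15,0,0,0,0.011,0,0,0.15,0,0,0,0.014,0,0,0.15,0,0,0,0.017,0,0,0.15,0,0,0,0.019,0,0,0.15,0,0,0,0.02,0,0,0.15,0,0,0,0.021,0,0,0.15,0,0,0,0.022,0,0,0.15])

```text
clock: 12.08
position: [0.5597, 0.0824, 0.0493]
ee_rot: [0.746, 0.666, 0.0, -0.0]
ft_force: [-0.1, -1.0, -2.2]
grip_width: 0.23
grasp_force: 34.5
```

Request:
play_rows(plan=[0,0,0,0.001,0,0,0.15,0,0,0,0.002,0,0,0.15,0,0,0,0.003,0,0,0.15,0,0,0,0.003,0,0,0.15])

```text
clock: 12.58
position: [0.5601, 0.0855, 0.0493]
ee_rot: [0.746, 0.666, 0.0, -0.0]
ft_force: [-0.4, -0.1, -1.6]
grip_width: 0.224
grasp_force: 34.5
```

Request:
play_rows(plan=[0,0,0,0.001,0,0,0.15,0,0,0,0.002,0,0,0.15,0,0,0,0.002,0,0,0.15])

```text
clock: 12.95
position: [0.5603, 0.0875, 0.0493]
ee_rot: [0.746, 0.666, 0.0, -0.0]
ft_force: [0.2, -0.1, -2.3]
grip_width: 0.233
grasp_force: 34.5
```

Request:
play_rows(plan=[0,0,0,0.001,0,0,0.15,0,0,0,0.002,0,0,0.15,0,0,0,0.002,0,0,0.15])

```text
clock: 13.32
position: [0.5605, 0.0895, 0.0493]
ee_rot: [0.746, 0.666, 0.0, -0.0]
ft_force: [-0.4, -0.1, -2.4]
grip_width: 0.227
grasp_force: 34.5
```

Request:
play_rows(plan=[0,0,0,0.001,0,0,0.15,0,0,0,0.002,0,0,0.15,0,0,0,0.002,0,0,0.15])

```text
clock: 13.7
position: [0.5606, 0.0901, 0.0493]
ee_rot: [0.746, 0.666, -0.001, 0.0]
ft_force: [-1.9, -4.7, 0.1]
grip_width: 0.23
grasp_force: 34.8
```

Contact with the stop at about 5 N. I'll ease off, then start the lift carefully.

Request:
play_rows(plan=[0,0,0,-0.001,0,0,0.15,0,0,0,-0.002,0,0,0.15,0,0,0,-0.002,0,0,0.15,0,0,0,-0.002,0,-0.001,0.15,0,0,0,-0.002,0,-0.002,0.15,0,0,0,-0.002,0,-0.003,0.15,0,0,0,-0.002,0,-0.003,0.15])

```text
clock: 14.58
position: [0.5606, 0.0894, 0.0524]
ee_rot: [0.746, 0.666, 0.0, 0.0]
ft_force: [-0.4, 0.4, -2.3]
grip_width: 0.228
grasp_force: 34.5
```

Request:
play_rows(plan=[0,0,0,0,0,-0.002,0.15,0,0,0,0,0,-0.004,0.15,0,0,0,0,0,-0.006,0.15])

```text
clock: 14.95
position: [0.5606, 0.0893, 0.0585]
ee_rot: [0.746, 0.666, 0.0, -0.0]
ft_force: [-0.2, 0.9, -1.8]
grip_width: 0.231
grasp_force: 34.5
```

Free of the rail with only its weight on the tool. Up, then over to the tray.

Request:
play_rows(plan=[0,0,0,0,0,-0.004,0.15,0,0,0,0,0,-0.01,0.15,0,0,0,0,0,-0.02,0.15,0,0,0,0,0,-0.035,0.15,0,0,0,0,0,-0.055,0.15,0,0,0,0,0,-0.07,0.15,0,0,0,0.015,-0.006,-0.075,0.15,0,0,0,0.045,-0.02,-0.075,0.15,0,0,0,0.085,-0.037,-0.075,0.15,0,0,0,0.125,-0.055,-0.075,0.15,0,0,0,0.165,-0.073,-0.075,0.15,0,0,0,0.205,-0.09,-0.075,0.15,0,0,0,0.24,-0.105,-0.075,0.15,0,0,0,0.26,-0.114,-0.075,0.15,0,0,0,0.269,-0.118,-0.075,0.15,0,0,0,0.269,-0.118,-0.075,0.15])

```text
clock: 16.95
position: [0.4737, 0.3695, 0.1332]
ee_rot: [0.746, 0.666, -0.0, 0.0]
ft_force: [0.1, -0.4, -0.9]
grip_width: 0.226
grasp_force: 34.5
```

```bash
python3 - <<'E'
from h import *
o=status.get_obs();print(o['position'],o['ft_force'],o['grip_width'])
a=viewer.camera("top");b=viewer.camera("scene")
c=np.vstack([cv2.resize(a[200:300,120:280],(480,300),interpolation=2),cv2.resize(b[100:200,350:510],(480,300),interpolation=2)])
cv2.imwrite('pics/c6.png',c[...,::-1])
for q,r in blobs(b,(100,120,30),(125,255,255),(380,130,450,190)): print(q,r,ray("scene",r[0],.012))
for q,r in blobs(b,(6,150,60),(18,255,255),(350,80,470,190)): print(q,r,ray("scene",r[0],.12))
E
```

```text
[0.47369926 0.36950683 0.13317969] [ 0.05748815 -0.3523006  -0.86836755] 0.22626906311677994
1254.0 ((416.76397705078125, 159.95199584960938), (35.95597457885742, 44.81080627441406), 79.69515228271484) [0.47264559 0.35277109 0.012     ]
240.0 ((416.5, 126.5), (21.0, 17.0), 0.0) [0.45575529 0.34334943 0.12      ]
```

View pics/c6.png

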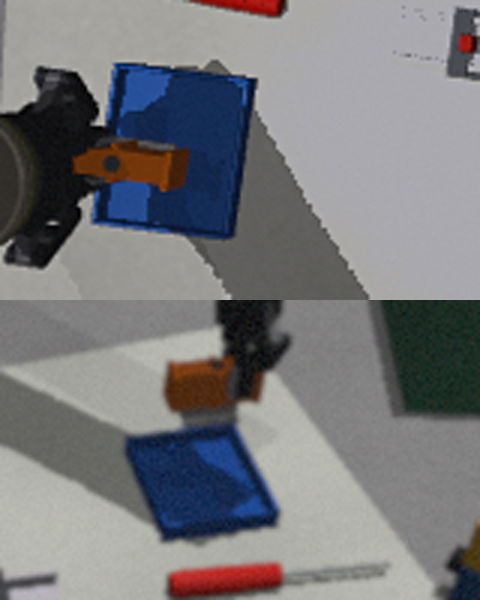

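The crop shows the dog hanging level and upright over the blue tray. Lowering it; floor contact is expected at TCP z ≈ 0.048.

Request:
play_rows(plan=[0,0,0,0,0,0.01,0.15,0,0,0,0,0,0.03,0.15,0,0,0,0,0,0.05,0.15,0,0,0,0,0,0.065,0.15,0,0,0,0,0,0.074,0.15,0,0,0,0,0,0.079,0.15,0,0,0,0,0,0.081,0.15,0,0,0,0,0,0.083,0.15,0,0,0,0,0,0.083,0.15])

```text
clock: 18.18
position: [0.4737, 0.3701, 0.0505]
ee_rot: [0.746, 0.666, 0.0, -0.0]
ft_force: [0.1, -0.6, -2.1]
grip_width: 0.231
grasp_force: 34.5
```

Request:
play_rows(plan=[0,0,0,0,0,0.001,0.15,0,0,0,0,0,0.002,0.15,0,0,0,0,0,0.003,0.15,0,0,0,0,0,0.003,0.15])

```text
clock: 18.68
position: [0.4736, 0.37, 0.0477]
ee_rot: [0.746, 0.666, 0.0, -0.0]
ft_force: [-2.4, -1.2, 4.2]
grip_width: 0.229
grasp_force: 35.3
```

It is on the floor with about 4 N of contact. Let go and rise.

Request:
play_rows(plan=[0,0,0,0,0,0,0.26,0,0,0,0,0,0,0.32,0,0,0,0,0,0,0.45,0,0,0,0,0,0,0.55,0,0,0,0,0,0,0.55,0,0,0,0,0,-0.01,0.55,0,0,0,0,0,-0.04,0.55,0,0,0,0,0,-0.09,0.55,0,0,0,0,0,-0.14,0.55,0,0,0,0.06,0,-0.17,0.55,0,0,0,0.12,0,-0.17,0.55,0,0,0,0.14,0,-0.17,0.55,0,0,0,0.14,0,-0.17,0.55])

```text
clock: 20.3
position: [0.4886, 0.5105, 0.2171]
ee_rot: [0.745, 0.667, -0.0, 0.0]
ft_force: [0.1, -2.0, -0.2]
grip_width: 0.551
grasp_force: 0.0
```

```bash
python3 - <<'E'
from h import *
o=status.get_obs();print(o['position'],o['ft_force'],o['grip_width'])
a=viewer.camera("top");b=viewer.camera("scene")
cv2.imwrite('pics/top9.png',a[...,::-1])
c=np.vstack([cv2.resize(a[200:300,120:280],(480,300),interpolation=2),cv2.resize(b[100:200,350:510],(480,300),interpolation=2)])
cv2.imwrite('pics/c7.png',c[...,::-1])
for q,r in blobs(a,(6,150,60),(18,255,255),(140,210,215,290)): print(q,r,ray("top",r[0],.062))
E
```

```text
[0.48863705 0.51051372 0.21707591] [ 0.05783414 -2.02333302 -0.17003175] 0.5513780769346256
377.0 ((173.4461669921875, 250.9307861328125), (39.31901168823242, 12.899612426757812), 7.125016689300537) [0.47197568 0.3451461  0.062     ]
```

View pics/c7.png

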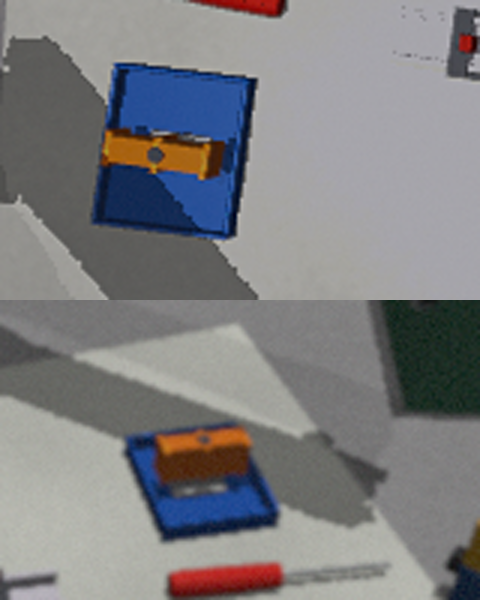

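The crops show the dog standing upright on its foot inside the blue tray, centred at about (0.472, 0.345). The gripper is well clear, so I'm handing in.

```bash
python3 -c "
from workcell import manip
print(manip.hand_in())"
```

```text
the job is handed in; nothing more can be done
None
```

The clamp dog was pushed under the crossbar, brought up against the red stop at about 5 N, and lifted out with no resistance; it now stands upright in the blue tray, and I handed the job in at about 20 s (no verdict came back).

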